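Strip the carved bracket off its carving jig

ROBOT

A 6-joint arm with a two-finger parallel gripper is mounted at the origin on the work surface. World frame = base frame: x ahead of the robot, y to its left, z up, the work surface at z = 0. Lengths are in m, angles in rad, forces in N, time in s.
With the tool pointing down it reaches from about 0.35 to 0.975 m from the base axis. Payload 4.9 kg.
Tool frame: the origin (TCP) lies at the very end of the fingers, on their centre line; the grasp point (between the pads) lies 19 mm behind it; z points along the fingers, y is the line along which they close (so a half turn about z gives the same grasp; the last joint's range is limited). The gripper opens to 85 mm and grips with 20 to 120 N. Pads are 22 mm wide; open, the fingers measure 114 mm over their backs; the gripper's body (76 mm by 85 mm) begins 54 mm behind the grasp point. The pads swing forward as they close: fully open they stand 13 mm farther back than shut.
Start: joints at [1.115, 0.053, 1.613, -0, 1.476, -0.119], TCP at [0.207, 0.59, 0.231] pointing down, gripper open.
Joint ranges: [-3.01, 3.01], [-1.01, 2.22], [0.06, 2.58], [-1.02, 4.17], [0.09, 2.62], [-3.14, 3.14]. Speed limits (rad/s): [2.57, 2.57, 3.14, 3.14, 3.14, 3.14].

INTERFACE

Orientations are given as a unit quaternion [w, x, y, z].
In Python, from plant import state, optics, ticket, nets gives the robot as it stands. The module is installed in compiled form; this text tells all that it offers.
- The arm moves only by the shell command python3 -m inch 'ROWS' [OPENING]. ROWS is JSON, a list of rows, each an object of numbers: "dx", "dy", "dz": the shift along the tool's x, y, z as a fraction of full scale; "rx", "ry", "rz": the turn, a rotation vector about the tool's x, y, z as a fraction of full scale. In form: [{"dx": .., "dy": .., "dz": .., "rx": .., "ry": .., "rz": ..}, ...]. A call has 1 to 5 rows; each row is the pose to reach, as a shift and turn from the pose commanded when the call began, along the tool's axes at that moment; what a row does not reach only later rows make up. Full scale, the value 1, is 0.8 m for a shift and 1.5 rad for a turn. A row lasts 1/10 s, in which the tool goes at most 50 mm and 8.59 degrees, less where a joint would pass 70% of its speed; a pose out of reach is approached as far as the arm can. A call with a number of a shift or a turn outside -1 to 1 is refused whole. A call with a gripper value outside its range is refused whole. OPENING is the opening, from -1 (shut) to 1 (fully open), set as the call begins (- or left out, the last holds). The fingers move at their own pace and stop on an object; the grip force is fixed at half the most. Time passes only in rows, so rows that repeat a pose let the fingers close. It gives the time, the measured TCP pose, the force, the opening and the grip force at its end, in the units of the state.
- state(): the state, without advancing time (a new reading comes with each control period).
- optics.grab_frame(name): name is "scene" or "top"; returns the picture (400x640x3 uint8, red, green, blue); there is no depth.
- optics.camera_info(name): a dict with "fx", "fy", "cx", "cy" (pixels), "R" (3x3) and "t" (3): a world point X has camera coordinates R X + t. Camera axes: x right, y down, z forward; pixel columns grow to the right and rows downward; lengths in m; the calibration is good to about 2 mm. A picture is of the moment at which its call begins. camera_info takes no time and is no camera call.
- ticket.job_done(): hands the job in; it is judged then, once.
Trained networks look in the newest picture that a camera, given by its name, has taken for a name from the list of things; names that differ only in an ending like _2 or _b are one class to them, and where a whole thing is asked for, a point or a joint stands for the part that bears it (a point fixed in the world has none). Each returns a list of dicts, best first, with "confidence" (0 to 1); they miss things now and then, are a little off and sometimes report something else, mostly with a low value. They report only what shows in the picture. A call takes as long as a camera call. They do not tell look-alikes from the thing itself.
- nets.boxes_of(camera, name): "bbox" ([centre column, centre row, width, height] in pixels, round what is visible of it).
- nets.outline_of(camera, name): "pixels" (400x640 bool, what is visible of it) and "bbox" ([centre column, centre row, width, height] in pixels, round what is visible of it).
The state is a dict: "time": time; "joint_pos": joint angles; "joint_vel": joint speeds; "joint_efforts": joint torques, N m; "tool_pos": TCP position; "tool_rot": TCP orientation; "contact_force": force on the tool from outside, world axes, zero at the start; "ft_torque": the same for the moment, N m; "gripper_width": opening from 0.0 (shut) to 1.0 (fully open); "grasp_force": force on a finger pad.
Only numpy, scipy, OpenCV 4.12 (cv2) and the standard library are available. Lean on these libraries where they do the work, as an engineer would, in place of code of your own. Each camera call takes 0.05 s, during which the arm holds its last target. There are 200 camera calls.

TASK

The scrolled wooden bracket on the carving jig is finished: take it off its stud. First lift off the wing nut, then the round spacer, each while everything below it stays on the stud, and put these two on the floor of the narrow bay of the plywood tray, side by side. Last, lift off the bracket and lay it flat, right way up, on the floor of the tray's wide bay.

Things in the scene. Friction and masses are not known exactly. Their poses are not given: they have to be found in the camera images.
- nut_c (a point): Centre (on the axis, half-way up) of the steel wing nut on top of the stack. Hub 20 mm high, 22 to 24 mm across, graspable across own y; two upright 6 mm thick wings along own x, 63 mm tip to tip; z up. About 50 g. A slip-on nut: smooth 14 mm hole on a smooth 8 mm upright stud, so it lifts straight off without turning. It stands on the spacer; the stud's top is level with its centre.
- spacer_c (a point): Centre (on the axis, half-way up) of the round aluminium spacer, a thick washer between wing nut and bracket: 36 mm across, 16 mm high, 13 mm hole, z up. About 60 g. It lifts straight off.
- bracket_c (a point): Centre (in the hole, half-way up) of the light-wood bracket under the spacer: flat bar 136 long (own x), 46 wide (own y), 18 mm thick (z, up), a round scroll at each end, 16 mm hole for the stud. About 80 g. It lies on a round boss (36 across, 20 mm high) on a dark fixed block 130 x 110 x 30 mm, its underside 50 mm above the bench; the stud ends 44 mm above that underside.
- tray: Open plywood tray, fixed, empty: 230 (own x) x 240 (own y) x 24 mm high; walls and floor 6 mm thick. Origin: centre of its underside, z up. A partition as high as the walls runs along x at y = +20 mm. Narrow bay: y = +23 to +114 mm; wide bay: y = -114 to +17 mm; both x = -109 to +109 mm. Bay floors are 6 mm above the origin.
There are look-alikes about, which are no part of the job. What is shaped like the part that bears bracket_c but blue or red is not meant.

How it is judged:
On the way, in this order (a step that is already met when the one before it is completed fails the run):
1. the wing nut is in the tray's narrow bay, while the spacer and the bracket are still on the stud (x of nut_c in the frame of tray between -0.105 and 0.105 m and y of nut_c in the frame of tray between 0.023 and 0.114 m and z of nut_c in the frame of tray between 0 and 0.03 m and distance of each of spacer_c, bracket_c from where it was at the start of the episode below 0.015 m), for 0.2 s.
2. the spacer too is in the narrow bay, while the bracket is still on the stud (x of nut_c in the frame of tray between -0.105 and 0.105 m and y of nut_c in the frame of tray between 0.023 and 0.114 m and z of nut_c in the frame of tray between 0 and 0.03 m and x of spacer_c in the frame of tray between -0.105 and 0.105 m and y of spacer_c in the frame of tray between 0.023 and 0.114 m and z of spacer_c in the frame of tray between 0 and 0.03 m and distance of bracket_c from where it was at the start of the episode below 0.015 m), for 0.2 s.
At the end, for the whole second after the job is handed in: Nut and spacer centres are in the narrow bay, under 30 mm above the tray's underside (not stacked); the bracket's centre is in the wide bay, under 24 mm above the underside, right way up, flat within 10 degrees. As nut and spacer reach the bay, the pieces below are within 15 mm of their start (x of nut_c in the frame of tray between -0.105 and 0.105 m and y of nut_c in the frame of tray between 0.023 and 0.114 m and z of nut_c in the frame of tray between 0 and 0.03 m and x of spacer_c in the frame of tray between -0.105 and 0.105 m and y of spacer_c in the frame of tray between 0.023 and 0.114 m and z of spacer_c in the frame of tray between 0 and 0.03 m and x of bracket_c in the frame of tray between -0.105 and 0.105 m and y of bracket_c in the frame of tray between -0.114 and 0.017 m and z of bracket_c in the frame of tray between 0 and 0.024 m and angle between bracket_c's own z axis and vertical below 0.175 rad); the robot touches nothing.
It also fails if it takes over 72 s, if anything falls off the work surface, if the arm or the gripper's body presses on something with over 40 N, if the wrist force passes 120 N, or if a joint passes its speed limit or range.

## Working session

There is one attempt and no reset: what is moved stays moved. The work goes in short steps, Python scripts to look and compute and a shell command to move; the robot and the scene stay as the last step left them, time stands still between calls to the robot, and variables do not carry over. Pictures are saved under pics/ and viewed, at most 10 in all, crops included, and the job is handed in when it is done.

```bash
mkdir -p pics
cat > h.py <<'E'
import numpy as np, cv2
from plant import state, optics, ticket, nets
def grab(c,f=None):
    im=optics.grab_frame(c)
    if f: cv2.imwrite('pics/'+f,im[:,:,::-1])
    return im
def ray(c,u,v,z):
    k=optics.camera_info(c);R=np.array(k['R']);t=np.array(k['t'])
    d=R.T@np.array([(u-k['cx'])/k['fx'],(v-k['cy'])/k['fy'],1]);o=-R.T@t
    return (o+d*(z-o[2])/d[2])
def proj(c,X):
    k=optics.camera_info(c);p=np.array(k['R'])@np.array(X)+np.array(k['t'])
    return np.array([k['fx']*p[0]/p[2]+k['cx'],k['fy']*p[1]/p[2]+k['cy']])
E
python3 - <<'E'
from h import *
s=state();print(s)
a=grab('top','t0.png');b=grab('scene','s0.png')
for c in('top','scene'):
    k=optics.camera_info(c);print(c,k['fx'],-np.array(k['R']).T@np.array(k['t']),np.round(k['R'],3).tolist())
    for n in('nut_c','spacer_c','bracket_c','tray'):
        for r in nets.boxes_of(c,n)[:4]: print(n,round(r['confidence'],2),np.round(r['bbox'],1))
E
```

```text
{'time': 0.0, 'joint_pos': array([ 1.11499438e+00,  5.33612987e-02,  1.61429507e+00, -3.43647070e-05,
        1.47599395e+00, -1.19009113e-01]), 'joint_vel': array([ 0.00036022, -0.00020486,  0.00064776,  0.0018361 ,  0.00136364,
       -0.00014343]), 'joint_efforts': array([ 1.44610326e-04, -3.93690634e+01, -3.70167124e+01, -1.29260175e-04,
        7.43972138e-03, -1.11121028e-05]), 'tool_pos': array([0.20627651, 0.58931879, 0.23005963]), 'tool_rot': array([-2.75235569e-04,  1.67599954e-01,  9.85854552e-01, -9.91478646e-04]), 'contact_force': array([ 0.20653134,  0.21872252, -0.5091629 ]), 'ft_torque': array([-0.03458059,  0.07883165, -0.01311913]), 'grasp_force': 0.0, 'gripper_width': 0.9959051079336956}
top 413.3566962891266 [0.39541824 0.01843491 0.88544766] [[0.029, -1.0, -0.009], [-0.991, -0.028, -0.13], [0.13, 0.012, -0.991]]
nut_c 0.64 [238.8 174.8  31.3  16.1]
bracket_c 0.74 [242.9 178.9  44.7  59.4]
bracket_c 0.7 [167.6 181.1  27.1  60.3]
bracket_c 0.62 [276.1 271.4  56.3  45.6]
tray 0.74 [414.8 205.9 121.7 114.7]
scene 399.674530508571 [ 1.15826571 -0.0658889   0.53408313] [[0.141, 0.99, -0.013], [0.557, -0.09, -0.826], [-0.818, 0.11, -0.564]]
nut_c 0.79 [399.9 197.3  31.7  12.8]
spacer_c 0.67 [397.2 205.2  16.3  12.7]
bracket_c 0.61 [397.9 211.2  58.   41.6]
bracket_c 0.56 [474.4 224.5  43.9  42.4]
tray 0.74 [213.1 242.6 133.3  92.4]
```

View pics/t0.png

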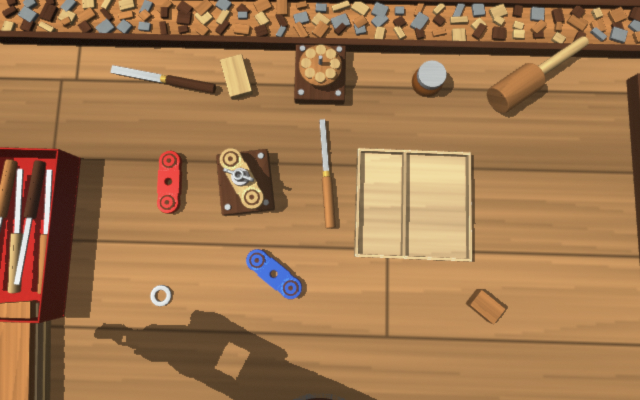

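View pics/s0.png

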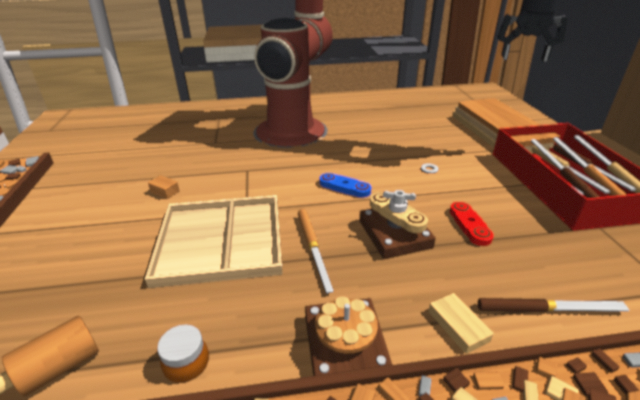

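The top view shows the stack at (240,176) on the dark block. The tray spans (357–473, 150–260), with the narrow bay on its left (+y) side and the partition near column 405. The red and blue look-alikes are off the jig.

Run:
```python
from h import *
a=cv2.imread('pics/t0.png');b=cv2.imread('pics/s0.png')
x=cv2.resize(a[140:220,205:285],None,fx=5,fy=5,interpolation=cv2.INTER_CUBIC)
y=cv2.resize(b[175:255,358:438],None,fx=5,fy=5,interpolation=cv2.INTER_CUBIC)
cv2.imwrite('pics/c0.png',np.hstack([x,y]))
T=np.array([[357,150],[471,152],[473,261],[356,256]])
for p in T: print(ray('top',*p,0.024).round(4))
print('part',ray('top',405.5,152,.024),ray('top',404.5,258,.024))
grab('top');grab('scene')
for n in('nut_c','bracket_c','tray'):
  for r in nets.outline_of('top',n)[:1]:
    m=r['pixels'].astype(np.uint8);
    v,u=np.nonzero(m);q=np.c_[u,v].astype(np.float32);print(n,r['confidence'],q.mean(0),cv2.minAreaRect(q))
    z={'nut_c':.094,'bracket_c':.068,'tray':.024}[n]
    print([ray('top',*p,z)[:2].round(4).tolist() for p in cv2.boxPoints(cv2.minAreaRect(q))], ray('top',*q.mean(0),z))
```

```text
[ 0.6169 -0.0649  0.024 ]
[ 0.6192 -0.3071  0.024 ]
[ 0.3898 -0.3064  0.024 ]
[ 0.3928 -0.0662  0.024 ]
part [ 0.61538628 -0.16808604  0.024     ] [ 0.39170791 -0.16602034  0.024     ]
nut_c 0.54 [238.57292 174.78125] ((238.37998962402344, 174.66001892089844), (29.800004959106445, 11.400001525878906), 36.869895935058594)
[[0.5512, 0.2025], [0.5698, 0.1902], [0.5356, 0.1417], [0.5173, 0.1542]] [0.54316686 0.17170111 0.094     ]
bracket_c 0.95 [169.1788 181.6597] ((169.0, 181.5), (63.0, 24.0), 90.0)
[[0.5946, 0.3455], [0.5959, 0.2965], [0.4676, 0.2875], [0.4662, 0.3354]] [0.53008511 0.31578158 0.068     ]
tray 0.74 [413.1449 204.6295] ((413.56671142578125, 203.8986053466797), (119.52128601074219, 109.82137298583984), 2.385944128036499)
[[0.392, -0.0571], [0.6244, -0.0629], [0.6205, -0.3167], [0.3891, -0.3023]] [ 0.50294255 -0.18405089  0.024     ]
```

View pics/c0.png

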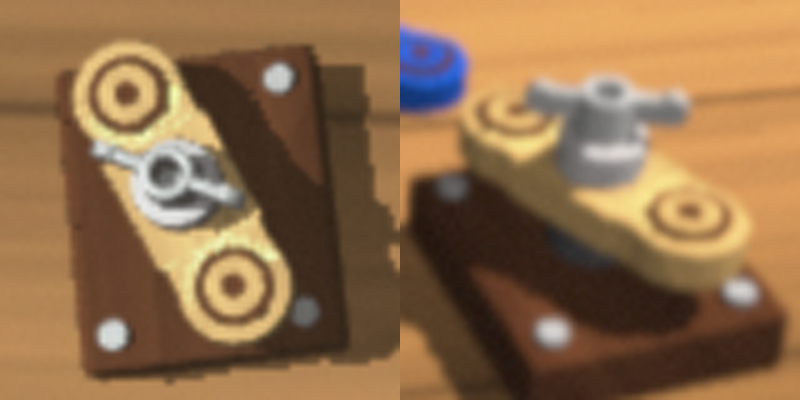

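The crops show the hub top at (168,170) in the left crop and (610,90) in the right. Wing tips are at (97,148) and (238,193), and the scroll centres at (127,93) and (233,286).

Run:
```python
from h import *
f=lambda x,y:(205+x/5-.4,140+y/5-.4); g=lambda x,y:(358+(x-400)/5-.4,175+y/5-.4)
r=lambda *a:np.round(ray(*a),4)
hub=f(168,170)
print('hub top',r('top',*hub,.104),'scene',r('scene',*g(610,90),.104))
print('spacer scene n/a; wings top', w1:=r('top',*f(97,148),.104),w2:=r('top',*f(238,193),.104),'mid',(w1+w2)/2,'ang',np.degrees(np.arctan2(*(w2-w1)[1::-1])),np.linalg.norm(w2-w1))
print('wings scene', v1:=r('scene',*g(532,95),.102),v2:=r('scene',*g(685,106),.102),(v1+v2)/2,np.degrees(np.arctan2(*(v1-v2)[1::-1])))
s1=r('top',*f(127,93),.068);s2=r('top',*f(233,286),.068)
print('scrolls',s1,s2,(s1+s2)/2,np.degrees(np.arctan2(*(s1-s2)[1::-1])))
s1=r('scene',*g(519,105),.068);s2=r('scene',*g(690,213),.068)
print('scrolls scene',s1,s2,(s1+s2)/2,np.degrees(np.arctan2(*(s2-s1)[1::-1])))
s=state();from scipy.spatial.transform import Rotation as R
q=s['tool_rot'];M=R.from_quat(q[[1,2,3,0]]).as_matrix();print(M.round(3),np.degrees(np.arctan2(M[1,1],M[0,1])))
```

```text
hub top [0.5436 0.1706 0.104 ] scene [0.5441 0.1723 0.104 ]
spacer scene n/a; wings top [0.5514 0.1985 0.104 ] [0.5354 0.1432 0.104 ] mid [0.5434  0.17085 0.104  ] ang -106.13679125514321 0.057568133546259795
wings scene [0.5397 0.1427 0.102 ] [0.5564 0.1983 0.102 ] [0.54805 0.1705  0.102  ] -106.71815061163218
scrolls [0.5816 0.1959 0.068 ] [0.504  0.1491 0.068 ] [0.5428 0.1725 0.068 ] 31.093875414010515
scrolls scene [0.4974 0.1518 0.068 ] [0.5793 0.1966 0.068 ] [0.53835 0.1742  0.068  ] 28.679036269380635
[[-0.944  0.33   0.   ]
 [ 0.33   0.944  0.   ]
 [-0.     0.    -1.   ]] 70.70258586606066
```

```bash
cat > go.py <<'E'
import sys
from h import *
from scipy.spatial.transform import Rotation as R
s=state();x,y,z,yaw=map(float,sys.argv[1:5])
q=s['tool_rot'];M=R.from_quat(q[[1,2,3,0]]).as_matrix()
a=np.radians(yaw);Y=np.array([np.cos(a),np.sin(a),0]);Z=np.array([0,0,-1]);G=np.c_[np.cross(Y,Z),Y,Z]
d=M.T@(np.array([x,y,z])-s['tool_pos'])/.8
w=R.from_matrix(M.T@G).as_rotvec()/1.5
print('t',round(s['time'],2),'pos',s['tool_pos'].round(4),'yaw',np.degrees(np.arctan2(M[1,1],M[0,1])).round(1),'F',s['contact_force'].round(1),'w',round(s['gripper_width'],3),'g',round(s['grasp_force'],1))
print('d',d.round(4),'r',w.round(4),'j',s['joint_pos'].round(2))
E
python3 -m inch '[{"dx":-0.06,"dy":-0.04,"rz":0.1},{"dx":-0.11,"dy":-0.07,"rz":0.2},{"dx":-0.165,"dy":-0.1,"rz":0.3},{"dx":-0.22,"dy":-0.135,"rz":0.4},{"dx":-0.27,"dy":-0.17,"rz":0.5}]' 0.4
python3 go.py 0.543 0.1715 0.16 -16.4
```

```text
t 0.75 pos [0.2065 0.5899 0.2313] yaw 70.7 F [ 0.8 -1.  -0.5] w 1.0 g 0.0
d [-0.5698 -0.3546  0.0892] r [ 0.     -0.      1.0135] j [ 1.11  0.05  1.61  0.    1.48 -0.12]validation failed for argument at $[0]...
```

```bash
python3 -m inch '[{"dx":-0.06,"dy":-0.04,"dz":0,"rx":0,"ry":0,"rz":0.1},{"dx":-0.11,"dy":-0.07,"dz":0,"rx":0,"ry":0,"rz":0.2},{"dx":-0.165,"dy":-0.1,"dz":0,"rx":0,"ry":0,"rz":0.3},{"dx":-0.22,"dy":-0.135,"dz":0,"rx":0,"ry":0,"rz":0.4},{"dx":-0.27,"dy":-0.17,"dz":0,"rx":0,"ry":0,"rz":0.5}]' 0.4
python3 go.py 0.543 0.1715 0.16 -16.4
```

```text
time: 1.25
tool_pos: [0.3633, 0.393, 0.2316]
tool_rot: [0.0, 0.52, 0.854, 0.0]
contact_force: [1.7, -0.2, 0.8]
gripper_width: 0.702
grasp_force: 0.0
t 1.25 pos [0.3633 0.393  0.2316] yaw 27.4 F [ 1.7 -0.2  0.8] w 0.702 g 0.0
d [-0.3491  0.072   0.0895] r [ 5.000e-04 -2.000e-04  5.096e-01] j [ 0.69 -0.16  1.82 -0.    1.48  0.21]
```

```bash
python3 -m inch '[{"dx":-0.06,"dy":0.01,"dz":0,"rx":0,"ry":0,"rz":0.1},{"dx":-0.12,"dy":0.02,"dz":0,"rx":0,"ry":0,"rz":0.2},{"dx":-0.18,"dy":0.035,"dz":0.01,"rx":0,"ry":0,"rz":0.3},{"dx":-0.24,"dy":0.045,"dz":0.02,"rx":0,"ry":0,"rz":0.4},{"dx":-0.29,"dy":0.06,"dz":0.04,"rx":0,"ry":0,"rz":0.5}]' 0.3
python3 -m inch '[{"dx":0,"dy":0,"dz":0,"rx":0,"ry":0,"rz":0}]'
python3 go.py 0.543 0.1715 0.16 -16.4
```

```text
time: 1.75
tool_pos: [0.5147, 0.2095, 0.2008]
tool_rot: [0.001, 0.797, 0.604, 0.002]
contact_force: [-0.8, 0.7, -0.9]
gripper_width: 0.653
grasp_force: 0.0
time: 1.85
tool_pos: [0.5141, 0.2076, 0.197]
tool_rot: [-0.0, 0.797, 0.604, -0.002]
contact_force: [-1.1, 0.7, 0.3]
gripper_width: 0.651
grasp_force: 0.0
t 1.85 pos [0.5141 0.2076 0.197 ] yaw -15.7 F [-1.1  0.7  0.3] w 0.651 g 0.0
d [-0.0335  0.047   0.0462] r [-0.0014  0.0018  0.0082] j [ 0.25 -0.09  1.81 -0.    1.42  0.52]
```

```bash
python3 -m inch '[{"dx":-0.0335,"dy":0.047,"dz":0.046,"rx":0,"ry":0,"rz":0.008},{"dx":-0.0335,"dy":0.047,"dz":0.078,"rx":0,"ry":0,"rz":0.008},{"dx":-0.0335,"dy":0.047,"dz":0.078,"rx":0,"ry":0,"rz":0.008},{"dx":-0.0335,"dy":0.047,"dz":0.078,"rx":0,"ry":0,"rz":0.008}]'
python3 go.py 0.543 0.1715 0.087 -16.4
python3 - <<'E'
from h import *
b=grab('scene');a=grab('top')
x=cv2.resize(a[130:220,195:285],(400,400),interpolation=cv2.INTER_CUBIC)
y=cv2.resize(b[155:245,353:443],(400,400),interpolation=cv2.INTER_CUBIC)
cv2.imwrite('pics/c1.png',np.hstack([x,y])[:,:,::-1])
E
```

```text
time: 2.25
tool_pos: [0.5413, 0.1763, 0.1369]
tool_rot: [-0.001, 0.798, 0.603, -0.0]
contact_force: [0.1, 0.3, 0.7]
gripper_width: 0.647
grasp_force: 0.0
t 2.25 pos [0.5413 0.1763 0.1369] yaw -15.9 F [0.1 0.3 0.7] w 0.647 g 0.0
d [-0.0052  0.0038  0.0624] r [-0.0009  0.0001  0.006 ] j [ 0.18 -0.    1.83  0.    1.31  0.46]
```

View pics/c1.png

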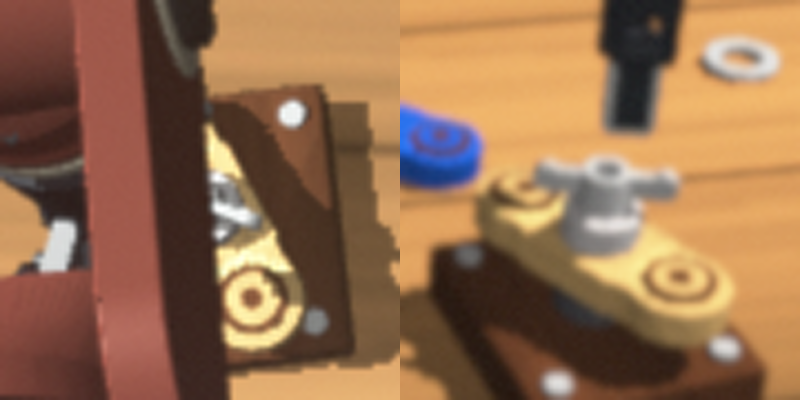

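The right crop shows the open fingers above the nut, tip at about crop (630,130), and the nut hub at (610,165). The arm still needs to shift about 4 mm toward −y.

```bash
python3 -m inch '[{"dx":0,"dy":0,"dz":0,"rx":0,"ry":0,"rz":0},{"dx":0,"dy":0,"dz":0,"rx":0,"ry":0,"rz":0}]'
python3 go.py 0.543 0.1715 0.087 -16.4;python3 go.py 0.543 0.1715 0.087 -16.4
python3 - <<'E'
from h import *
p=state()['tool_pos'];h=.0277*np.array([np.cos(-.28),np.sin(-.28),0])
for k in(1,-1): print(proj('scene',p+k*h+[0,0,.004]))
print(proj('scene',[.543,.1715,.104]))
E
```

```text
time: 2.55
tool_pos: [0.5425, 0.1765, 0.1387]
tool_rot: [0.001, 0.798, 0.603, 0.001]
contact_force: [0.3, -0.4, -1.1]
gripper_width: 0.652
grasp_force: 0.0
t 2.55 pos [0.5425 0.1765 0.1387] yaw -15.9 F [ 0.3 -0.4 -1.1] w 0.652 g 0.0
d [-0.006   0.0021  0.0647] r [ 0.0017 -0.0009  0.0062] j [ 0.18 -0.    1.83  0.    1.31  0.46]
t 2.55 pos [0.5425 0.1765 0.1387] yaw -15.9 F [ 0.3 -0.4 -1.1] w 0.652 g 0.0
d [-0.006   0.0021  0.0647] r [ 0.0017 -0.0009  0.0062] j [ 0.18 -0.    1.83  0.    1.31  0.46]
[404.10500587 182.64149298]
[403.10007716 167.45332503]
[399.01717823 192.33968037]
```

```bash
python3 -m inch '[{"dx":-0.006,"dy":0.002,"dz":0.01,"rx":0,"ry":0,"rz":0.006},{"dx":-0.006,"dy":0.002,"dz":0.03,"rx":0,"ry":0,"rz":0.006},{"dx":-0.006,"dy":0.002,"dz":0.05,"rx":0,"ry":0,"rz":0.006},{"dx":-0.006,"dy":0.002,"dz":0.064,"rx":0,"ry":0,"rz":0.006},{"dx":-0.006,"dy":0.002,"dz":0.064,"rx":0,"ry":0,"rz":0.006}]'
python3 -m inch '[{"dx":0,"dy":0,"dz":0,"rx":0,"ry":0,"rz":0},{"dx":0,"dy":0,"dz":0,"rx":0,"ry":0,"rz":0}]' 
python3 go.py 0.543 0.1715 0.087 -16.4
```

```text
time: 3.05
tool_pos: [0.5398, 0.1702, 0.082]
tool_rot: [-0.001, 0.801, 0.599, -0.003]
contact_force: [-0.7, 0.3, -0.0]
gripper_width: 0.649
grasp_force: 0.0
time: 3.25
tool_pos: [0.5427, 0.1708, 0.0863]
tool_rot: [0.0, 0.801, 0.599, 0.0]
contact_force: [-0.1, -0.3, 0.2]
gripper_width: 0.651
grasp_force: 0.0
t 3.25 pos [0.5427 0.1708 0.0863] yaw -16.4 F [-0.1 -0.3  0.2] w 0.651 g 0.0
d [ 0.0009  0.0001 -0.0009] r [ 0.0006 -0.0003 -0.0005] j [0.17 0.05 1.86 0.   1.22 0.46]
```

```bash
python3 -m inch '[{"dx":0,"dy":0,"dz":0,"rx":0,"ry":0,"rz":0},{"dx":0,"dy":0,"dz":0,"rx":0,"ry":0,"rz":0},{"dx":0,"dy":0,"dz":0,"rx":0,"ry":0,"rz":0},{"dx":0,"dy":0,"dz":0,"rx":0,"ry":0,"rz":0},{"dx":0,"dy":0,"dz":0,"rx":0,"ry":0,"rz":0}]' -1
python3 -m inch '[{"dx":0,"dy":0,"dz":0,"rx":0,"ry":0,"rz":0},{"dx":0,"dy":0,"dz":0,"rx":0,"ry":0,"rz":0},{"dx":0,"dy":0,"dz":0,"rx":0,"ry":0,"rz":0}]'
```

```text
time: 3.75
tool_pos: [0.5428, 0.1708, 0.0867]
tool_rot: [0.0, 0.801, 0.599, 0.001]
contact_force: [-1.3, -0.3, 5.0]
gripper_width: 0.235
grasp_force: 59.1
time: 4.05
tool_pos: [0.5429, 0.1708, 0.0867]
tool_rot: [0.0, 0.801, 0.599, 0.001]
contact_force: [-0.3, 0.3, 4.9]
gripper_width: 0.234
grasp_force: 59.3
```

```bash
python3 -m inch '[{"dx":0,"dy":0,"dz":-0.01,"rx":0,"ry":0,"rz":0},{"dx":0,"dy":0,"dz":-0.02,"rx":0,"ry":0,"rz":0},{"dx":0,"dy":0,"dz":-0.05,"rx":0,"ry":0,"rz":0},{"dx":0,"dy":0,"dz":-0.09,"rx":0,"ry":0,"rz":0},{"dx":0,"dy":0,"dz":-0.09,"rx":0,"ry":0,"rz":0}]'
python3 go.py 0.555 -0.1175 0.12 0
python3 - <<'E'
from h import *
b=grab('scene')
y=cv2.resize(b[125:245,323:443],(600,600),interpolation=cv2.INTER_CUBIC)
cv2.imwrite('pics/c2.png',y[:,:,::-1])
E
```

```text
time: 4.55
tool_pos: [0.5451, 0.1712, 0.1633]
tool_rot: [0.002, 0.801, 0.599, 0.004]
contact_force: [0.8, 0.7, 0.3]
gripper_width: 0.236
grasp_force: 58.7
t 4.55 pos [0.5451 0.1712 0.1633] yaw -16.4 F [0.8 0.7 0.3] w 0.236 g 58.7
d [-0.3429  0.1136  0.0536] r [ 0.0058 -0.0019 -0.1913] j [ 0.17 -0.03  1.81 -0.    1.35  0.46]
```

View pics/c2.png

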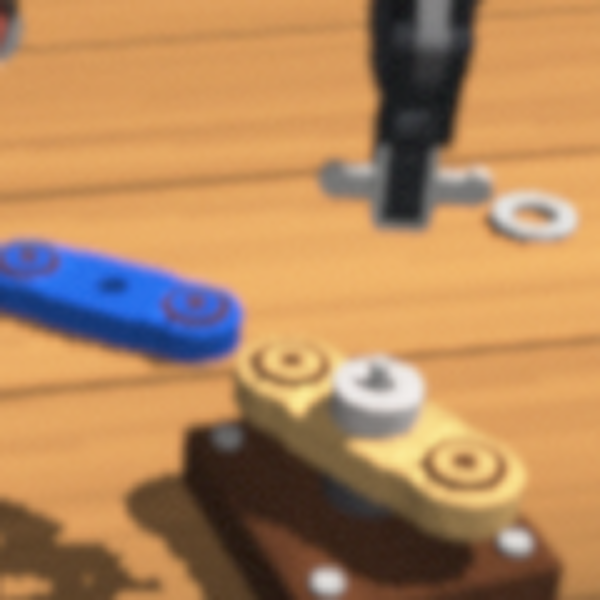

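The nut is held level, and the spacer and bracket are still on the stud (spacer at crop (378,395)).

```bash
python3 -m inch '[{"dx":-0.05,"dy":0.016,"dz":0,"rx":0,"ry":0,"rz":-0.04},{"dx":-0.1,"dy":0.033,"dz":0,"rx":0,"ry":0,"rz":-0.08},{"dx":-0.15,"dy":0.05,"dz":0,"rx":0,"ry":0,"rz":-0.12},{"dx":-0.2,"dy":0.066,"dz":0,"rx":0,"ry":0,"rz":-0.16},{"dx":-0.25,"dy":0.083,"dz":0,"rx":0,"ry":0,"rz":-0.19}]'
python3 -m inch '[{"dx":0,"dy":0,"dz":0,"rx":0,"ry":0,"rz":0},{"dx":0,"dy":0,"dz":0,"rx":0,"ry":0,"rz":0}]'
python3 go.py 0.555 -0.1175 0.07 0
python3 - <<'E'
from h import *
k='scene';b=grab(k)
for n in ('tray',):
  for r in nets.outline_of(k,n)[:1]:
    m=r['pixels'].astype(np.uint8);c=max(cv2.findContours(m,0,2)[0],key=cv2.contourArea)
    p=cv2.approxPolyDP(cv2.convexHull(c),6,True)[:,0];print([(q.tolist(),ray(k,*q,.024)[:2].round(3).tolist()) for q in p])
for x in(-.115,.115):
  for y in (-.12,.02,.12): print(x,y,proj('scene',[.5047+x,-.186+y,.024]).round(0))
E
```

```text
time: 5.1
tool_pos: [0.548, -0.0413, 0.156]
tool_rot: [-0.001, 0.707, 0.707, -0.001]
contact_force: [0.4, 0.7, -0.3]
gripper_width: 0.234
grasp_force: 58.7
time: 5.3
tool_pos: [0.5483, -0.0405, 0.1562]
tool_rot: [-0.001, 0.709, 0.705, -0.001]
contact_force: [-0.4, -1.0, -0.5]
gripper_width: 0.239
grasp_force: 58.7
t 5.3 pos [ 0.5483 -0.0405  0.1562] yaw -0.3 F [-0.4 -1.  -0.5] w 0.239 g 58.7
d [-0.0963  0.009   0.1077] r [-0.0016 -0.0006 -0.003 ] j [-0.21 -0.07  1.86  0.    1.35 -0.2 ]
[([276, 196], [0.398, -0.064]), ([279, 273], [0.643, -0.072]), ([147, 286], [0.639, -0.298]), ([170, 204], [0.392, -0.299])]
-0.115 -0.12 [167. 204.]
-0.115 0.02 [231. 198.]
-0.115 0.12 [275. 194.]
0.115 -0.12 [145. 278.]
0.115 0.02 [226. 270.]
0.115 0.12 [281. 263.]
```

```bash
python3 -m inch '[{"dx":-0.05,"dy":0.009,"dz":0,"rx":0,"ry":0,"rz":0},{"dx":-0.096,"dy":0.009,"dz":0.01,"rx":0,"ry":0,"rz":0},{"dx":-0.096,"dy":0.009,"dz":0.06,"rx":0,"ry":0,"rz":0},{"dx":-0.096,"dy":0.009,"dz":0.1,"rx":0,"ry":0,"rz":0},{"dx":-0.096,"dy":0.009,"dz":0.13,"rx":0,"ry":0,"rz":0}]'
python3 -m inch '[{"dx":0,"dy":0,"dz":0,"rx":0,"ry":0,"rz":0},{"dx":0,"dy":0,"dz":0,"rx":0,"ry":0,"rz":0}]'
python3 go.py 0.555 -0.1175 0.012 0
```

```text
time: 5.9
tool_pos: [0.555, -0.115, 0.0509]
tool_rot: [-0.002, 0.707, 0.707, -0.001]
contact_force: [0.3, 0.4, -0.1]
gripper_width: 0.234
grasp_force: 58.7
time: 6.1
tool_pos: [0.5563, -0.1156, 0.0536]
tool_rot: [-0.0, 0.707, 0.707, -0.0]
contact_force: [0.9, 0.0, 0.7]
gripper_width: 0.238
grasp_force: 58.8
t 6.1 pos [ 0.5563 -0.1156  0.0536] yaw -0.0 F [0.9 0.  0.7] w 0.238 g 58.8
d [-0.0024 -0.0015  0.052 ] r [-0.0006 -0.0003 -0.0003] j [-0.34  0.1   1.88  0.    1.16 -0.34]
```

```bash
python3 -m inch '[{"dx":-0.002,"dy":-0.001,"dz":0.015,"rx":0,"ry":0,"rz":0},{"dx":-0.002,"dy":-0.001,"dz":0.03,"rx":0,"ry":0,"rz":0},{"dx":-0.002,"dy":-0.001,"dz":0.042,"rx":0,"ry":0,"rz":0},{"dx":-0.002,"dy":-0.001,"dz":0.047,"rx":0,"ry":0,"rz":0},{"dx":-0.002,"dy":-0.001,"dz":0.051,"rx":0,"ry":0,"rz":0}]'
python3 -m inch '[{"dx":0,"dy":0,"dz":0,"rx":0,"ry":0,"rz":0},{"dx":0,"dy":0,"dz":0.0015,"rx":0,"ry":0,"rz":0},{"dx":0,"dy":0,"dz":0.0015,"rx":0,"ry":0,"rz":0}]'
```

```text
time: 6.6
tool_pos: [0.5552, -0.1182, 0.0122]
tool_rot: [-0.0, 0.708, 0.706, -0.0]
contact_force: [0.1, 0.3, -0.2]
gripper_width: 0.236
grasp_force: 58.8
time: 6.9
tool_pos: [0.5557, -0.1185, 0.012]
tool_rot: [0.0, 0.708, 0.706, 0.0]
contact_force: [0.2, -0.0, -0.8]
gripper_width: 0.237
grasp_force: 58.8
```

```bash
python3 -m inch '[{"dx":0,"dy":0,"dz":0.0015,"rx":0,"ry":0,"rz":0},{"dx":0,"dy":0,"dz":0.0025,"rx":0,"ry":0,"rz":0},{"dx":0,"dy":0,"dz":0.0025,"rx":0,"ry":0,"rz":0}]'
python3 -m inch '[{"dx":0,"dy":0,"dz":0,"rx":0,"ry":0,"rz":0},{"dx":0,"dy":0,"dz":0,"rx":0,"ry":0,"rz":0},{"dx":0,"dy":0,"dz":0,"rx":0,"ry":0,"rz":0},{"dx":0,"dy":0,"dz":0,"rx":0,"ry":0,"rz":0}]' 0.1
python3 -m inch '[{"dx":0,"dy":0,"dz":-0.03,"rx":0,"ry":0,"rz":0},{"dx":0,"dy":0,"dz":-0.08,"rx":0,"ry":0,"rz":0},{"dx":0,"dy":0,"dz":-0.14,"rx":0,"ry":0,"rz":0},{"dx":0,"dy":0,"dz":-0.18,"rx":0,"ry":0,"rz":0},{"dx":0,"dy":0,"dz":-0.18,"rx":0,"ry":0,"rz":0}]'
python3 go.py 0.543 0.1705 0.13 -16
python3 - <<'E'
from h import *
b=grab('scene')
y=cv2.resize(b[150:290,140:440],(750,350),interpolation=cv2.INTER_CUBIC)
cv2.imwrite('pics/c3.png',y[:,:,::-1])
E
```

```text
time: 7.2
tool_pos: [0.5554, -0.1183, 0.0097]
tool_rot: [-0.0, 0.708, 0.706, -0.0]
contact_force: [-0.2, 1.3, -0.8]
gripper_width: 0.236
grasp_force: 58.8
time: 7.6
tool_pos: [0.5556, -0.1184, 0.0098]
tool_rot: [0.0, 0.708, 0.706, 0.0]
contact_force: [0.8, -0.0, 0.3]
gripper_width: 0.551
grasp_force: 0.0
time: 8.1
tool_pos: [0.5592, -0.1196, 0.1609]
tool_rot: [0.006, 0.708, 0.706, 0.003]
contact_force: [0.2, -1.1, 1.0]
gripper_width: 0.549
grasp_force: 0.0
t 8.1 pos [ 0.5592 -0.1196  0.1609] yaw -0.1 F [ 0.2 -1.1  1. ] w 0.549 g 0.0
d [ 0.3628 -0.0214  0.0369] r [0.008  0.0016 0.1849] j [-0.34 -0.03  1.81  0.    1.34 -0.34]
```

View pics/c3.png

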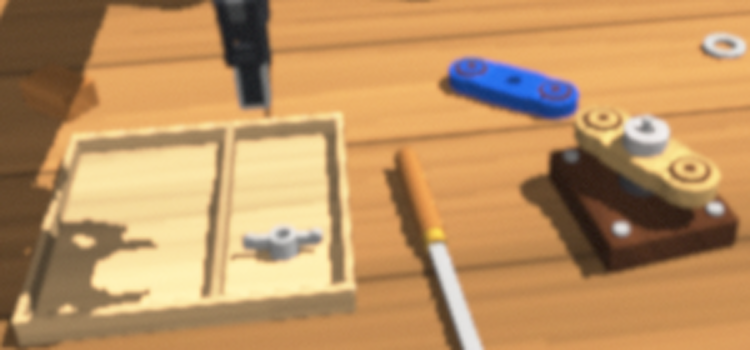

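The nut stands upright in the narrow bay at crop (283,240), and the spacer and bracket are still on the stud. Next I locate the spacer and return to it.

```bash
python3 - <<'E'
from h import *
for k in('top','scene'):
  b=grab(k)
  for r in nets.outline_of(k,'spacer_c')[:2]:
    v,u=np.nonzero(r['pixels']);print(k,r['confidence'],r['bbox'],ray(k,u.mean(),v.mean(),.084 if k=='top' else .079))
  hsv=cv2.cvtColor(b,cv2.COLOR_RGB2HSV);c=proj(k,[.543,.1715,.08]).astype(int)
  m=np.zeros(b.shape[:2],np.uint8);m[c[1]-14:c[1]+14,c[0]-14:c[0]+14]=1
  m&=((hsv[...,1]<50)&(hsv[...,2]>110)).astype(np.uint8)
  v,u=np.nonzero(m);e=cv2.minEnclosingCircle(np.c_[u,v].astype(np.float32));print(c,m.sum(),e,ray(k,*e[0],.08))
E
python3 -m inch '[{"dx":0.06,"dy":-0.004,"dz":0,"rx":0,"ry":0,"rz":0.04},{"dx":0.12,"dy":-0.008,"dz":0,"rx":0,"ry":0,"rz":0.08},{"dx":0.18,"dy":-0.012,"dz":0,"rx":0,"ry":0,"rz":0.12},{"dx":0.24,"dy":-0.016,"dz":0,"rx":0,"ry":0,"rz":0.16},{"dx":0.3,"dy":-0.02,"dz":0,"rx":0,"ry":0,"rz":0.185}]' 0.6
python3 -m inch '[{"dx":0,"dy":0,"dz":0,"rx":0,"ry":0,"rz":0},{"dx":0,"dy":0,"dz":0,"rx":0,"ry":0,"rz":0}]'
python3 go.py 0.543 0.1705 0.13 -16.4
```

```text
top 0.8 [240.6, 176.6, 16.9, 15.5] [0.54205203 0.16953573 0.084     ]
[239 176] 264 ((241.0399932861328, 177.39999389648438), 13.041642189025879) [0.5406462 0.1692404 0.08     ]
scene 0.78 [398.7, 203.9, 18.0, 16.9] [0.54734502 0.16980893 0.079     ]
[397 202] 221 ((397.9375, 203.390625), 9.071014404296875) [0.54596715 0.17084419 0.08      ]
time: 8.85
tool_pos: [0.5384, 0.1234, 0.1517]
tool_rot: [-0.001, 0.799, 0.601, -0.001]
contact_force: [0.5, -0.2, 0.4]
gripper_width: 0.8
grasp_force: 0.0
time: 9.05
tool_pos: [0.5388, 0.1225, 0.1519]
tool_rot: [-0.001, 0.798, 0.603, -0.001]
contact_force: [0.2, -1.3, 0.9]
gripper_width: 0.801
grasp_force: 0.0
t 9.05 pos [0.5388 0.1225 0.1519] yaw -15.9 F [ 0.2 -1.3  0.9] w 0.801 g 0.0
d [ 0.0592 -0.0113  0.0273] r [-0.0018  0.0011  0.0064] j [ 0.09 -0.06  1.86 -0.    1.34  0.37]
```

```bash
python3 -m inch '[{"dx":0.059,"dy":-0.011,"dz":0,"rx":0,"ry":0,"rz":0.006},{"dx":0.059,"dy":-0.011,"dz":0.03,"rx":0,"ry":0,"rz":0.006},{"dx":0.059,"dy":-0.011,"dz":0.06,"rx":0,"ry":0,"rz":0.006},{"dx":0.059,"dy":-0.011,"dz":0.06,"rx":0,"ry":0,"rz":0.006},{"dx":0.059,"dy":-0.011,"dz":0.06,"rx":0,"ry":0,"rz":0.006}]'
python3 go.py 0.543 0.1705 0.072 -16.4
```

```text
time: 9.55
tool_pos: [0.5442, 0.1681, 0.1049]
tool_rot: [-0.0, 0.802, 0.597, -0.001]
contact_force: [-0.2, -0.1, 0.6]
gripper_width: 0.798
grasp_force: 0.0
t 9.55 pos [0.5442 0.1681 0.1049] yaw -16.6 F [-0.2 -0.1  0.6] w 0.798 g 0.0
d [ 0.0025 -0.0022  0.0411] r [-0.0013  0.0008 -0.0027] j [ 0.17  0.04  1.85 -0.    1.26  0.46]
```

```bash
python3 -m inch '[{"dx":0.002,"dy":-0.002,"dz":0.01,"rx":0,"ry":0,"rz":0},{"dx":0.002,"dy":-0.002,"dz":0.025,"rx":0,"ry":0,"rz":0},{"dx":0.002,"dy":-0.002,"dz":0.035,"rx":0,"ry":0,"rz":0},{"dx":0.002,"dy":-0.002,"dz":0.04,"rx":0,"ry":0,"rz":0},{"dx":0.002,"dy":-0.002,"dz":0.04,"rx":0,"ry":0,"rz":0}]'
python3 -m inch '[{"dx":0,"dy":0,"dz":0,"rx":0,"ry":0,"rz":0},{"dx":0,"dy":0,"dz":0,"rx":0,"ry":0,"rz":0},{"dx":0,"dy":0,"dz":0,"rx":0,"ry":0,"rz":0},{"dx":0,"dy":0,"dz":0,"rx":0,"ry":0,"rz":0},{"dx":0,"dy":0,"dz":0,"rx":0,"ry":0,"rz":0}]' -1
python3 -m inch '[{"dx":0,"dy":0,"dz":0,"rx":0,"ry":0,"rz":0},{"dx":0,"dy":0,"dz":0,"rx":0,"ry":0,"rz":0},{"dx":0,"dy":0,"dz":0,"rx":0,"ry":0,"rz":0}]'
```

```text
time: 10.05
tool_pos: [0.5427, 0.1713, 0.0726]
tool_rot: [-0.0, 0.801, 0.598, -0.001]
contact_force: [0.9, 1.0, -0.1]
gripper_width: 0.801
grasp_force: 0.0
time: 10.55
tool_pos: [0.5442, 0.1717, 0.0748]
tool_rot: [0.0, 0.801, 0.598, 0.001]
contact_force: [-0.2, 0.0, 5.5]
gripper_width: 0.388
grasp_force: 59.4
time: 10.85
tool_pos: [0.5442, 0.1717, 0.0748]
tool_rot: [0.0, 0.801, 0.598, 0.001]
contact_force: [-0.3, -0.1, 6.2]
gripper_width: 0.387
grasp_force: 59.5
```

```bash
python3 -m inch '[{"dx":0,"dy":0,"dz":-0.01,"rx":0,"ry":0,"rz":0},{"dx":0,"dy":0,"dz":-0.02,"rx":0,"ry":0,"rz":0},{"dx":0,"dy":0,"dz":-0.05,"rx":0,"ry":0,"rz":0},{"dx":0,"dy":0,"dz":-0.1,"rx":0,"ry":0,"rz":0},{"dx":0,"dy":0,"dz":-0.11,"rx":0,"ry":0,"rz":0}]'
python3 go.py 0.455 -0.1175 0.12 0
python3 - <<'E'
from h import *
b=grab('scene')
y=cv2.resize(b[125:245,323:443],(600,600),interpolation=cv2.INTER_CUBIC)
cv2.imwrite('pics/c4.png',y[:,:,::-1])
E
```

```text
time: 11.35
tool_pos: [0.5462, 0.172, 0.1673]
tool_rot: [0.002, 0.801, 0.598, 0.004]
contact_force: [0.8, -0.4, -0.3]
gripper_width: 0.389
grasp_force: 59.8
t 11.35 pos [0.5462 0.172  0.1673] yaw -16.5 F [ 0.8 -0.4 -0.3] w 0.389 g 59.8
d [-0.3796 -0.0068  0.0576] r [ 0.0055 -0.0018 -0.1923] j [ 0.18 -0.03  1.8   0.    1.36  0.46]
```

View pics/c4.png

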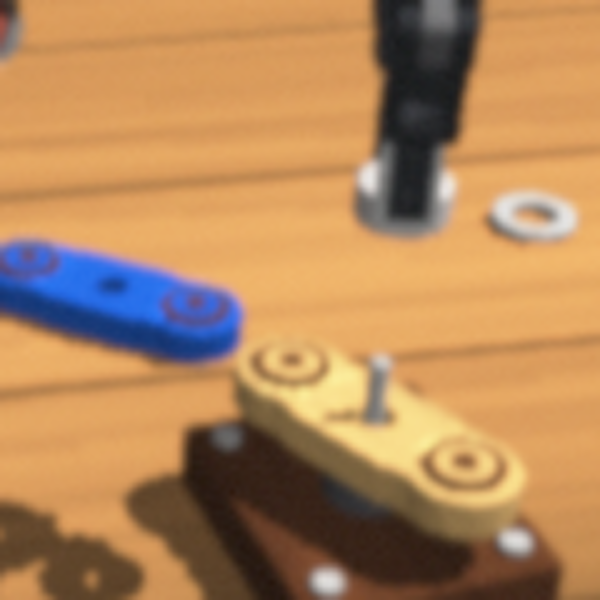

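The spacer is gripped, and the bracket is undisturbed on the stud.

```bash
python3 -m inch '[{"dx":-0.06,"dy":-0.001,"dz":0,"rx":0,"ry":0,"rz":-0.04},{"dx":-0.12,"dy":-0.002,"dz":0,"rx":0,"ry":0,"rz":-0.08},{"dx":-0.18,"dy":-0.003,"dz":0,"rx":0,"ry":0,"rz":-0.12},{"dx":-0.24,"dy":-0.004,"dz":0,"rx":0,"ry":0,"rz":-0.16},{"dx":-0.3,"dy":-0.005,"dz":0,"rx":0,"ry":0,"rz":-0.192}]'
python3 -m inch '[{"dx":0,"dy":0,"dz":0,"rx":0,"ry":0,"rz":0},{"dx":0,"dy":0,"dz":0,"rx":0,"ry":0,"rz":0}]'
python3 go.py 0.455 -0.1175 0.05 0
```

```text
time: 11.9
tool_pos: [0.4697, -0.0587, 0.1603]
tool_rot: [-0.001, 0.706, 0.708, -0.0]
contact_force: [-0.2, -0.3, -1.2]
gripper_width: 0.384
grasp_force: 59.7
time: 12.1
tool_pos: [0.4704, -0.0582, 0.1606]
tool_rot: [-0.001, 0.708, 0.706, -0.0]
contact_force: [-0.3, 0.6, -0.4]
gripper_width: 0.381
grasp_force: 59.8
t 12.1 pos [ 0.4704 -0.0582  0.1606] yaw -0.2 F [-0.3  0.6 -0.4] w 0.381 g 59.8
d [-0.0743 -0.0188  0.1381] r [-0.001  -0.0006 -0.0024] j [-0.28 -0.27  2.03  0.    1.38 -0.28]
```

```bash
python3 -m inch '[{"dx":-0.05,"dy":-0.019,"dz":0,"rx":0,"ry":0,"rz":0},{"dx":-0.074,"dy":-0.019,"dz":0.03,"rx":0,"ry":0,"rz":0},{"dx":-0.074,"dy":-0.019,"dz":0.08,"rx":0,"ry":0,"rz":0},{"dx":-0.074,"dy":-0.019,"dz":0.12,"rx":0,"ry":0,"rz":0},{"dx":-0.074,"dy":-0.019,"dz":0.138,"rx":0,"ry":0,"rz":0}]'
python3 -m inch '[{"dx":0,"dy":0,"dz":0,"rx":0,"ry":0,"rz":0},{"dx":0,"dy":0,"dz":0,"rx":0,"ry":0,"rz":0}]'
python3 go.py 0.455 -0.1175 0.0135 0
```

```text
time: 12.6
tool_pos: [0.4537, -0.1142, 0.0469]
tool_rot: [-0.003, 0.707, 0.708, -0.001]
contact_force: [-0.2, -0.1, -0.5]
gripper_width: 0.384
grasp_force: 59.9
time: 12.8
tool_pos: [0.4564, -0.1157, 0.0512]
tool_rot: [-0.0, 0.707, 0.708, -0.0]
contact_force: [0.2, 0.4, -0.7]
gripper_width: 0.39
grasp_force: 59.9
t 12.8 pos [ 0.4564 -0.1157  0.0512] yaw 0.1 F [ 0.2  0.4 -0.7] w 0.39 g 59.9
d [-0.0023 -0.0018  0.0472] r [-0.0003 -0.0003  0.0008] j [-0.41 -0.13  2.11  0.    1.16 -0.41]
```

```bash
python3 -m inch '[{"dx":-0.002,"dy":-0.002,"dz":0.02,"rx":0,"ry":0,"rz":0},{"dx":-0.002,"dy":-0.002,"dz":0.035,"rx":0,"ry":0,"rz":0},{"dx":-0.002,"dy":-0.002,"dz":0.042,"rx":0,"ry":0,"rz":0},{"dx":-0.002,"dy":-0.002,"dz":0.047,"rx":0,"ry":0,"rz":0},{"dx":-0.002,"dy":-0.002,"dz":0.047,"rx":0,"ry":0,"rz":0}]'
python3 -m inch '[{"dx":0,"dy":0,"dz":0,"rx":0,"ry":0,"rz":0},{"dx":0,"dy":0,"dz":0,"rx":0,"ry":0,"rz":0}]'
```

```text
time: 13.3
tool_pos: [0.4544, -0.1181, 0.0135]
tool_rot: [-0.0, 0.707, 0.707, -0.0]
contact_force: [0.7, -0.2, -1.3]
gripper_width: 0.387
grasp_force: 59.9
time: 13.5
tool_pos: [0.455, -0.1185, 0.0143]
tool_rot: [0.001, 0.707, 0.707, 0.0]
contact_force: [0.4, -0.7, -0.9]
gripper_width: 0.387
grasp_force: 59.9
```

```bash
python3 -m inch '[{"dx":0,"dy":0,"dz":0.001,"rx":0,"ry":0,"rz":0},{"dx":0,"dy":0,"dz":0.001,"rx":0,"ry":0,"rz":0}]'
python3 -m inch '[{"dx":0,"dy":0,"dz":0,"rx":0,"ry":0,"rz":0},{"dx":0,"dy":0,"dz":0,"rx":0,"ry":0,"rz":0},{"dx":0,"dy":0,"dz":0,"rx":0,"ry":0,"rz":0},{"dx":0,"dy":0,"dz":0,"rx":0,"ry":0,"rz":0}]' 0.3
python3 -m inch '[{"dx":0,"dy":0,"dz":-0.03,"rx":0,"ry":0,"rz":0},{"dx":0,"dy":0,"dz":-0.08,"rx":0,"ry":0,"rz":0},{"dx":0,"dy":0,"dz":-0.14,"rx":0,"ry":0,"rz":0},{"dx":0,"dy":0,"dz":-0.18,"rx":0,"ry":0,"rz":0},{"dx":0,"dy":0,"dz":-0.18,"rx":0,"ry":0,"rz":0}]'
python3 go.py 0.543 0.171 0.15 -60
python3 - <<'E'
from h import *
b=grab('scene');a=grab('top')
y=cv2.resize(b[150:290,140:440],(750,350),interpolation=cv2.INTER_CUBIC)
cv2.imwrite('pics/c5.png',y[:,:,::-1])
hsv=cv2.cvtColor(a,cv2.COLOR_RGB2HSV)
for n in nets.outline_of('top','bracket_c')[:3]:
  v,u=np.nonzero(n['pixels']);r=cv2.minAreaRect(np.c_[u,v].astype(np.float32))
  P=np.array([ray('top',*p,.064)[:2] for p in cv2.boxPoints(r)]);print(n['confidence'],n['bbox'],P.mean(0),P.round(3).tolist())
E
```

```text
time: 13.7
tool_pos: [0.4546, -0.1183, 0.0131]
tool_rot: [0.0, 0.707, 0.707, 0.0]
contact_force: [-0.9, 0.6, -0.2]
gripper_width: 0.381
grasp_force: 59.9
time: 14.1
tool_pos: [0.4546, -0.1183, 0.013]
tool_rot: [0.0, 0.707, 0.707, 0.0]
contact_force: [-0.2, 0.5, -0.4]
gripper_width: 0.65
grasp_force: 0.0
time: 14.6
tool_pos: [0.458, -0.1197, 0.1634]
tool_rot: [0.005, 0.707, 0.707, 0.002]
contact_force: [0.9, -0.5, 0.2]
gripper_width: 0.646
grasp_force: 0.0
t 14.6 pos [ 0.458  -0.1197  0.1634] yaw -0.0 F [ 0.9 -0.5  0.2] w 0.646 g 0.0
d [0.3635 0.106  0.0162] r [ 0.0082 -0.0009  0.6978] j [-0.41 -0.28  2.03  0.    1.38 -0.41]
0.95 [167.7, 182.1, 28.2, 62.5] [0.53173828 0.31666471] [[0.596, 0.347], [0.597, 0.296], [0.468, 0.287], [0.467, 0.337]]
0.94 [274.6, 271.8, 55.0, 50.3] [0.35469703 0.09919859] [[0.375, 0.165], [0.412, 0.136], [0.334, 0.034], [0.298, 0.063]]
0.83 [242.6, 179.2, 42.9, 62.5] [0.54127834 0.17150629] [[0.587, 0.229], [0.613, 0.188], [0.495, 0.115], [0.47, 0.154]]
```

View pics/c5.png

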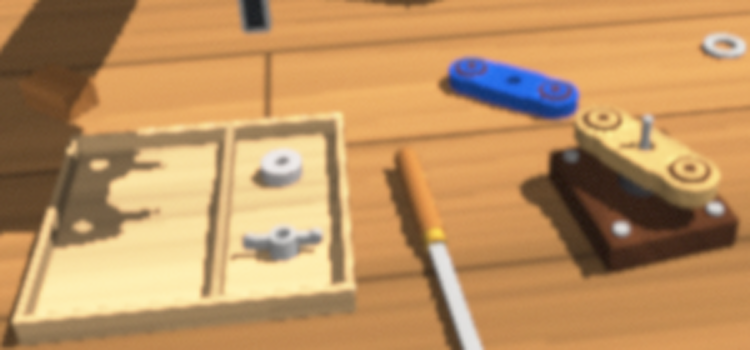

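Spacer (280,167) and nut (283,240) are both in the narrow bay, and the bracket is still on the stud. Now the bracket.

```bash
python3 -m inch '[{"dx":0.05,"dy":0.015,"dz":0,"rx":0,"ry":0,"rz":0.09},{"dx":0.1,"dy":0.03,"dz":0,"rx":0,"ry":0,"rz":0.18},{"dx":0.15,"dy":0.045,"dz":0,"rx":0,"ry":0,"rz":0.27},{"dx":0.2,"dy":0.06,"dz":0,"rx":0,"ry":0,"rz":0.36},{"dx":0.25,"dy":0.075,"dz":0,"rx":0,"ry":0,"rz":0.45}]' 0.9
python3 -m inch '[{"dx":0,"dy":0,"dz":0,"rx":0,"ry":0,"rz":0},{"dx":0,"dy":0,"dz":0,"rx":0,"ry":0,"rz":0}]'
python3 go.py 0.543 0.171 0.14 -59
```

```text
time: 15.25
tool_pos: [0.5132, 0.0827, 0.1541]
tool_rot: [-0.001, 0.902, 0.431, -0.002]
contact_force: [0.9, -0.6, 0.2]
gripper_width: 0.949
grasp_force: 0.0
time: 15.45
tool_pos: [0.513, 0.0817, 0.1544]
tool_rot: [-0.001, 0.9, 0.435, -0.002]
contact_force: [0.3, -1.2, -0.5]
gripper_width: 0.946
grasp_force: 0.0
t 15.45 pos [0.513  0.0817 0.1544] yaw -38.4 F [ 0.3 -1.2 -0.5] w 0.946 g 0.0
d [ 0.1107 -0.0399  0.0177] r [-0.0018  0.0026  0.2395] j [ 0.01 -0.14  1.93 -0.    1.36  0.69]
```

```bash
python3 -m inch '[{"dx":0.05,"dy":-0.018,"dz":0,"rx":0,"ry":0,"rz":0.09},{"dx":0.1,"dy":-0.035,"dz":0.005,"rx":0,"ry":0,"rz":0.18},{"dx":0.11,"dy":-0.04,"dz":0.018,"rx":0,"ry":0,"rz":0.24},{"dx":0.11,"dy":-0.04,"dz":0.018,"rx":0,"ry":0,"rz":0.24},{"dx":0.11,"dy":-0.04,"dz":0.018,"rx":0,"ry":0,"rz":0.24}]'
python3 go.py 0.543 0.171 0.049 -59
```

```text
time: 15.95
tool_pos: [0.5435, 0.1684, 0.1412]
tool_rot: [0.0, 0.964, 0.266, -0.001]
contact_force: [-0.7, 0.3, -0.3]
gripper_width: 0.95
grasp_force: 0.0
t 15.95 pos [0.5435 0.1684 0.1412] yaw -59.2 F [-0.7  0.3 -0.3] w 0.95 g 0.0
d [ 0.0015 -0.0031  0.1153] r [-0.0003  0.0019 -0.0018] j [ 0.17 -0.01  1.83 -0.    1.32  1.2 ]
```

```bash
python3 -m inch '[{"dx":0.0015,"dy":-0.003,"dz":0.02,"rx":0,"ry":0,"rz":0},{"dx":0.0015,"dy":-0.003,"dz":0.05,"rx":0,"ry":0,"rz":0},{"dx":0.0015,"dy":-0.003,"dz":0.08,"rx":0,"ry":0,"rz":0},{"dx":0.0015,"dy":-0.003,"dz":0.105,"rx":0,"ry":0,"rz":0},{"dx":0.0015,"dy":-0.003,"dz":0.115,"rx":0,"ry":0,"rz":0}]'
python3 -m inch '[{"dx":0,"dy":0,"dz":0,"rx":0,"ry":0,"rz":0},{"dx":0,"dy":0,"dz":0,"rx":0,"ry":0,"rz":0}]'
python3 go.py 0.543 0.171 0.049 -59
```

```text
time: 16.45
tool_pos: [0.5419, 0.1711, 0.0473]
tool_rot: [-0.0, 0.964, 0.265, -0.002]
contact_force: [-0.3, -0.6, 0.1]
gripper_width: 0.954
grasp_force: 0.0
time: 16.65
tool_pos: [0.5446, 0.1722, 0.0512]
tool_rot: [0.0, 0.964, 0.265, 0.001]
contact_force: [-0.1, 0.2, -0.4]
gripper_width: 0.95
grasp_force: 0.0
t 16.65 pos [0.5446 0.1722 0.0512] yaw -59.2 F [-0.1  0.2 -0.4] w 0.95 g 0.0
d [-0.0025  0.0003  0.0027] r [ 0.0003 -0.0007 -0.0027] j [ 0.18  0.11  1.88 -0.    1.16  1.21]
```

```bash
python3 -m inch '[{"dx":-0.002,"dy":0,"dz":0.003,"rx":0,"ry":0,"rz":0},{"dx":-0.002,"dy":0,"dz":0.003,"rx":0,"ry":0,"rz":0},{"dx":-0.002,"dy":0,"dz":0.003,"rx":0,"ry":0,"rz":0},{"dx":-0.002,"dy":0,"dz":0.003,"rx":0,"ry":0,"rz":0},{"dx":-0.002,"dy":0,"dz":0.003,"rx":0,"ry":0,"rz":0}]' -1
python3 -m inch '[{"dx":0,"dy":0,"dz":0,"rx":0,"ry":0,"rz":0},{"dx":0,"dy":0,"dz":0,"rx":0,"ry":0,"rz":0},{"dx":0,"dy":0,"dz":0,"rx":0,"ry":0,"rz":0}]'
```

```text
time: 17.15
tool_pos: [0.5436, 0.1719, 0.0493]
tool_rot: [0.0, 0.964, 0.266, 0.001]
contact_force: [0.6, 0.0, 4.9]
gripper_width: 0.529
grasp_force: 63.8
time: 17.45
tool_pos: [0.5436, 0.1719, 0.0493]
tool_rot: [0.0, 0.964, 0.265, 0.001]
contact_force: [-0.6, -0.2, 6.9]
gripper_width: 0.528
grasp_force: 63.9
```

```bash
python3 -m inch '[{"dx":0,"dy":0,"dz":-0.01,"rx":0,"ry":0,"rz":0},{"dx":0,"dy":0,"dz":-0.02,"rx":0,"ry":0,"rz":0},{"dx":0,"dy":0,"dz":-0.05,"rx":0,"ry":0,"rz":0},{"dx":0,"dy":0,"dz":-0.1,"rx":0,"ry":0,"rz":0},{"dx":0,"dy":0,"dz":-0.14,"rx":0,"ry":0,"rz":0}]'
python3 -m inch '[{"dx":0,"dy":0,"dz":0,"rx":0,"ry":0,"rz":0},{"dx":0,"dy":0,"dz":0,"rx":0,"ry":0,"rz":0}]'
python3 go.py 0.505 -0.2345 0.16 -90
python3 - <<'E'
from h import *
b=grab('scene')
y=cv2.resize(b[100:240,323:463],(560,560),interpolation=cv2.INTER_CUBIC)
cv2.imwrite('pics/c6.png',y[:,:,::-1])
E
```

```text
time: 17.95
tool_pos: [0.5425, 0.1717, 0.1616]
tool_rot: [0.0, 0.964, 0.265, -0.0]
contact_force: [1.0, 0.2, -0.3]
gripper_width: 0.522
grasp_force: 63.2
time: 18.15
tool_pos: [0.543, 0.1718, 0.1611]
tool_rot: [0.0, 0.964, 0.265, 0.001]
contact_force: [-0.3, -0.0, -1.9]
gripper_width: 0.523
grasp_force: 63.3
t 18.15 pos [0.543  0.1718 0.1611] yaw -59.2 F [-0.3 -0.  -1.9] w 0.523 g 63.3
d [-0.3008  0.4119  0.0011] r [ 1.000e-04 -1.100e-03  3.583e-01] j [ 0.18 -0.03  1.81 -0.    1.35  1.21]
```

View pics/c6.png

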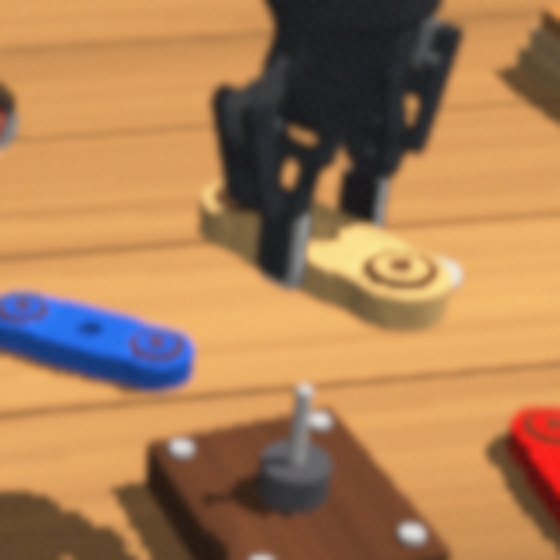

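The bracket is clear of the stud and held level. Carrying it to the wide bay.

```bash
python3 -m inch '[{"dx":-0.03,"dy":0.041,"dz":0,"rx":0,"ry":0,"rz":0.036},{"dx":-0.06,"dy":0.082,"dz":0,"rx":0,"ry":0,"rz":0.072},{"dx":-0.09,"dy":0.124,"dz":0,"rx":0,"ry":0,"rz":0.108},{"dx":-0.12,"dy":0.165,"dz":0,"rx":0,"ry":0,"rz":0.144},{"dx":-0.15,"dy":0.206,"dz":0,"rx":0,"ry":0,"rz":0.18}]'
python3 go.py 0.505 -0.2345 0.16 -90
```

```text
time: 18.7
tool_pos: [0.5221, -0.0325, 0.1576]
tool_rot: [-0.001, 0.991, 0.132, -0.002]
contact_force: [1.1, 0.5, -1.5]
gripper_width: 0.521
grasp_force: 63.2
t 18.7 pos [ 0.5221 -0.0325  0.1576] yaw -74.8 F [ 1.1  0.5 -1.5] w 0.521 g 63.2
d [-0.0869  0.2381 -0.0032] r [-0.0009  0.0027  0.1769] j [-0.2  -0.13  1.92 -0.    1.36  1.1 ]
```

```bash
python3 -m inch '[{"dx":-0.018,"dy":0.048,"dz":0,"rx":0,"ry":0,"rz":0.04},{"dx":-0.036,"dy":0.096,"dz":0,"rx":0,"ry":0,"rz":0.08},{"dx":-0.054,"dy":0.144,"dz":0,"rx":0,"ry":0,"rz":0.12},{"dx":-0.072,"dy":0.192,"dz":0,"rx":0,"ry":0,"rz":0.16},{"dx":-0.087,"dy":0.238,"dz":0,"rx":0,"ry":0,"rz":0.177}]'
python3 -m inch '[{"dx":0,"dy":0,"dz":0,"rx":0,"ry":0,"rz":0},{"dx":0,"dy":0,"dz":0,"rx":0,"ry":0,"rz":0}]'
python3 go.py 0.505 -0.2345 0.05 -90
```

```text
time: 19.2
tool_pos: [0.5053, -0.2343, 0.1574]
tool_rot: [-0.001, 1.0, -0.0, -0.002]
contact_force: [1.1, -0.1, -0.9]
gripper_width: 0.522
grasp_force: 63.2
time: 19.4
tool_pos: [0.5059, -0.2332, 0.1578]
tool_rot: [-0.001, 1.0, 0.0, -0.002]
contact_force: [0.3, 0.0, -0.9]
gripper_width: 0.526
grasp_force: 63.2
t 19.4 pos [ 0.5059 -0.2332  0.1578] yaw -90.0 F [ 0.3  0.  -0.9] w 0.526 g 63.2
d [-0.0007  0.002   0.1348] r [-0.0018  0.0022  0.0002] j [-0.57 -0.05  1.84  0.    1.36  1.  ]
```

```bash
python3 -m inch '[{"dx":0,"dy":0.002,"dz":0.04,"rx":0,"ry":0,"rz":0},{"dx":0,"dy":0.002,"dz":0.09,"rx":0,"ry":0,"rz":0},{"dx":0,"dy":0.002,"dz":0.135,"rx":0,"ry":0,"rz":0},{"dx":0,"dy":0.002,"dz":0.155,"rx":0,"ry":0,"rz":0},{"dx":0,"dy":0.002,"dz":0.165,"rx":0,"ry":0,"rz":0}]'
python3 -m inch '[{"dx":0,"dy":0,"dz":0,"rx":0,"ry":0,"rz":0},{"dx":0,"dy":0,"dz":0,"rx":0,"ry":0,"rz":0}]'
python3 go.py 0.505 -0.2345 0.009 -90
```

```text
time: 19.9
tool_pos: [0.5057, -0.2328, 0.0255]
tool_rot: [-0.001, 1.0, 0.002, -0.002]
contact_force: [0.5, 0.2, -1.2]
gripper_width: 0.521
grasp_force: 63.2
time: 20.1
tool_pos: [0.5085, -0.2354, 0.0299]
tool_rot: [0.001, 1.0, 0.001, 0.001]
contact_force: [0.5, -0.2, 0.6]
gripper_width: 0.526
grasp_force: 63.2
t 20.1 pos [ 0.5085 -0.2354  0.0299] yaw -89.9 F [ 0.5 -0.2  0.6] w 0.526 g 63.2
d [-0.0044 -0.0011  0.0261] r [ 0.001  -0.0017  0.0016] j [-0.57  0.11  1.91  0.    1.12  1.  ]
```

```bash
python3 -m inch '[{"dx":-0.004,"dy":0,"dz":0.01,"rx":0,"ry":0,"rz":0},{"dx":-0.004,"dy":0,"dz":0.017,"rx":0,"ry":0,"rz":0},{"dx":-0.004,"dy":0,"dz":0.022,"rx":0,"ry":0,"rz":0},{"dx":-0.004,"dy":0,"dz":0.025,"rx":0,"ry":0,"rz":0},{"dx":-0.004,"dy":0,"dz":0.025,"rx":0,"ry":0,"rz":0}]'
python3 -m inch '[{"dx":0,"dy":0,"dz":0,"rx":0,"ry":0,"rz":0},{"dx":0,"dy":0,"dz":0.001,"rx":0,"ry":0,"rz":0}]'
```

```text
time: 20.6
tool_pos: [0.5037, -0.2348, 0.0076]
tool_rot: [-0.0, 1.0, 0.001, -0.0]
contact_force: [0.4, 0.7, -1.0]
gripper_width: 0.526
grasp_force: 63.2
time: 20.8
tool_pos: [0.5043, -0.2351, 0.0076]
tool_rot: [0.0, 1.0, 0.001, 0.0]
contact_force: [-0.5, 0.2, -0.9]
gripper_width: 0.524
grasp_force: 63.2
```

Close to the floor. Opening to about 68 mm and retreating.

```bash
python3 -m inch '[{"dx":0,"dy":0,"dz":0,"rx":0,"ry":0,"rz":0},{"dx":0,"dy":0,"dz":0,"rx":0,"ry":0,"rz":0},{"dx":0,"dy":0,"dz":0,"rx":0,"ry":0,"rz":0},{"dx":0,"dy":0,"dz":0,"rx":0,"ry":0,"rz":0}]' 0.6
python3 -m inch '[{"dx":0,"dy":0,"dz":-0.02,"rx":0,"ry":0,"rz":0},{"dx":0,"dy":0,"dz":-0.07,"rx":0,"ry":0,"rz":0},{"dx":0,"dy":0,"dz":-0.13,"rx":0,"ry":0,"rz":0},{"dx":0,"dy":0,"dz":-0.19,"rx":0,"ry":0,"rz":0},{"dx":0,"dy":0,"dz":-0.25,"rx":0,"ry":0,"rz":0}]'
python3 -m inch '[{"dx":0.06,"dy":0,"dz":0,"rx":0,"ry":0,"rz":0},{"dx":0,"dy":-0.12,"dz":0,"rx":0,"ry":0,"rz":0},{"dx":0,"dy":-0.18,"dz":0,"rx":0,"ry":0,"rz":0},{"dx":0,"dy":-0.24,"dz":0,"rx":0,"ry":0,"rz":0},{"dx":0,"dy":-0.3,"dz":0,"rx":0,"ry":0,"rz":0}]'
python3 -m inch '[{"dx":0,"dy":0,"dz":0,"rx":0,"ry":0,"rz":0},{"dx":0,"dy":0,"dz":0,"rx":0,"ry":0,"rz":0},{"dx":0,"dy":0,"dz":0,"rx":0,"ry":0,"rz":0}]'
python3 - <<'E'
from h import *
b=grab('scene');a=grab('top')
y=cv2.resize(b[160:300,130:300],(486,400),interpolation=cv2.INTER_CUBIC)
x=cv2.resize(a[140:270,350:480][:, :100],(308,400),interpolation=cv2.INTER_CUBIC)
cv2.imwrite('pics/c7.png',np.hstack([x,y])[:,:,::-1])
E
```

```text
time: 21.2
tool_pos: [0.5041, -0.235, 0.0075]
tool_rot: [0.0, 1.0, 0.001, 0.0]
contact_force: [-0.4, -0.2, 0.6]
gripper_width: 0.801
grasp_force: 0.0
time: 21.7
tool_pos: [0.5038, -0.2348, 0.2107]
tool_rot: [0.0, 1.0, 0.001, 0.001]
contact_force: [1.8, -0.1, -1.0]
gripper_width: 0.797
grasp_force: 0.0
time: 22.2
tool_pos: [0.5063, -0.0408, 0.2083]
tool_rot: [0.0, 1.0, 0.0, 0.0]
contact_force: [0.9, 0.1, -0.4]
gripper_width: 0.799
grasp_force: 0.0
time: 22.5
tool_pos: [0.5071, -0.0431, 0.2082]
tool_rot: [0.0, 1.0, 0.001, 0.001]
contact_force: [0.1, 0.4, -0.3]
gripper_width: 0.799
grasp_force: 0.0
```

View pics/c7.png

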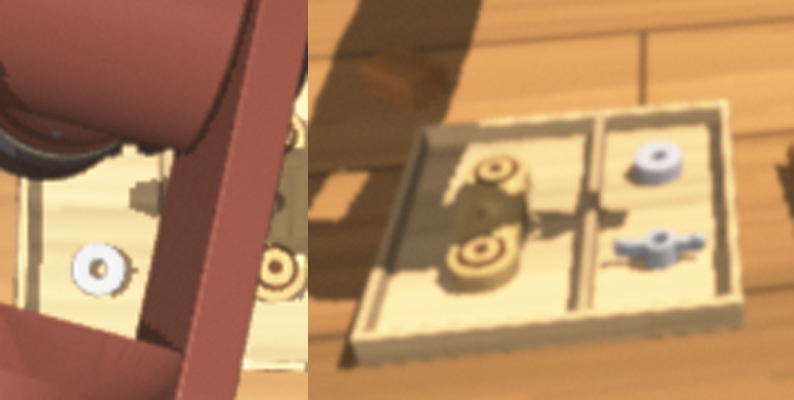

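The bracket lies flat and right way up in the wide bay, with its scrolls at (495,170) and (480,250). The spacer (657,160) and nut (660,247) are in the narrow bay, and the robot touches nothing.

```bash
python3 -c "
from h import *
print(ticket.job_done())"
```

```text
the job is handed in; nothing more can be done
None
```

I handed the job in at about 22.6 s: the wing nut and spacer stand side by side in the narrow bay, and the bracket lies flat, right way up, in the wide bay; the hand-in gave no verdict back.

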